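# Turn the row of paint pots round

## Task

Move the four paint pots from the dark wooden storage rack into the bare metal painting rack in reverse order, one pot to a cell: the pot that stood nearest the storage rack's white end goes into the cell farthest from the painting rack's white end, and so on, so that the pot from the far end stands next to the white end. Keep every pot upright, and leave them all standing on the floor of their cells.

Things in the scene. Friction and masses are not known exactly. Their poses are not given: they have to be found in the camera images.
- pot_red: closed red paint pot, an upright cylinder 48 mm in diameter up to 64 mm, then a red ribbed lid 45 mm in diameter up to the full height of 78 mm, white paper band low on the body; 0.11 to 0.22 kg, loose. Origin at the centre of its underside, z up; it starts standing in a cell of the storage rack, behind the tag of its own colour.
- pot_yellow: closed yellow paint pot, an upright cylinder 48 mm in diameter up to 64 mm, then a yellow ribbed lid 45 mm in diameter up to the full height of 78 mm, white paper band low on the body; 0.11 to 0.22 kg, loose. Origin at the centre of its underside, z up; it starts standing in a cell of the storage rack, behind the tag of its own colour.
- pot_blue: closed blue paint pot, an upright cylinder 48 mm in diameter up to 64 mm, then a blue ribbed lid 45 mm in diameter up to the full height of 78 mm, white paper band low on the body; 0.11 to 0.22 kg, loose. Origin at the centre of its underside, z up; it starts standing in a cell of the storage rack, behind the tag of its own colour.
- pot_green: closed green paint pot, an upright cylinder 48 mm in diameter up to 64 mm, then a green ribbed lid 45 mm in diameter up to the full height of 78 mm, white paper band low on the body; 0.11 to 0.22 kg, loose. Origin at the centre of its underside, z up; it starts standing in a cell of the storage rack, behind the tag of its own colour.
- tag_red: flat red name tag, 20 x 46 x 5 mm, fixed on the front lip of the storage rack; it shows which cell the red pot came from. Origin at the centre of its underside, 52 mm in front (-x of the storage rack) of that cell's centre; axes parallel to the rack's.
- tag_yellow: flat yellow name tag, 20 x 46 x 5 mm, fixed on the front lip of the storage rack; it shows which cell the yellow pot came from. Origin at the centre of its underside, 52 mm in front (-x of the storage rack) of that cell's centre; axes parallel to the rack's.
- tag_blue: flat blue name tag, 20 x 46 x 5 mm, fixed on the front lip of the storage rack; it shows which cell the blue pot came from. Origin at the centre of its underside, 52 mm in front (-x of the storage rack) of that cell's centre; axes parallel to the rack's.
- tag_green: flat green name tag, 20 x 46 x 5 mm, fixed on the front lip of the storage rack; it shows which cell the green pot came from. Origin at the centre of its underside, 52 mm in front (-x of the storage rack) of that cell's centre; axes parallel to the rack's.
- storage_rack: dark wooden rack, full at the start, tags on a 12 mm high lip along its -x side; four 70 x 70 mm cells centred at x = 0, y = -111, -37, 37, 111 mm; floor 8 mm, walls (4 mm thick) 22 mm above the table. White end: a white block, 30 mm high, at y = +160. Origin at the middle of the row, table height; x across the row, away from the robot, y along it, z up. Fixed.
- painting_rack: bare metal rack, empty at the start, no tags; four 70 x 70 mm cells centred at x = 0, y = -111, -37, 37, 111 mm; floor 8 mm, walls (4 mm thick) 22 mm above the table. White end: a white block, 30 mm high, at y = +160. Origin at the middle of the row, table height; x across the row, away from the robot, y along it, z up. Fixed.

How it is judged:
By the outcome, as a careful person would: the job done as asked, in the order asked, and still so for the second after the job is handed in, with the robot touching nothing.
It also fails if it takes over 104 s, if anything falls off the work surface, if the arm or the gripper's body presses on something with over 40 N, if the wrist force passes 120 N, or if a joint passes its speed limit or range.

## Robot

A 6-joint arm with a two-finger parallel gripper is mounted at the origin on the work surface. World frame = base frame: x ahead of the robot, y to its left, z up, the work surface at z = 0. Lengths are in mm, angles in rad, forces in N, time in s.
With the tool pointing down it reaches from about 300 to 875 mm from the base axis. Payload 4.2 kg.
Tool frame: the origin (TCP) lies on the centre line of the jaws, within the pads' length; the fingertips stand 17 mm ahead of it and the grasp point (between the pads) lies 2 mm behind it; x points along the fingers, y is the direction in which the jaws open and shut, and the axes are right-handed (so a half turn about x gives the same grasp; the last joint's range is limited). The gripper opens to 85 mm and grips with 20 to 120 N. Pads are 22 mm wide; open, the fingers measure 114 mm over their backs; the gripper's body (76 mm by 85 mm) begins 54 mm behind the grasp point. The pads swing forward as they close: fully open they stand 13 mm farther back than shut.
Start: joints at [-1.236, 0.32, 1.565, -0, 1.257, -0.02], TCP at [199.76, -539.199, 248.338] pointing down, gripper open.
Joint ranges: [-3.11, 3.11], [-0.84, 2.01], [0.21, 2.61], [-1.34, 4.49], [0.05, 2.63], [-2.56, 2.56]. Speed limits (rad/s): [2.57, 2.57, 3.14, 3.14, 3.14, 3.14].

## Interface

Orientations are given as [roll, pitch, yaw] about the fixed x, y, z axes, in that order (R = Rz(yaw) Ry(pitch) Rx(roll)).
In Python, from plant import arm, cams gives the robot as it stands.
- The arm moves only by the tool carry_out, never from a script. Its argument "motion" is a list of rows, each a list of 5 numbers: the shift along the tool's x, y, z in cm, then the turn about the tool's x in degrees, then the opening, from -1 (shut) to 1 (fully open), so that 0 is half open. In form: [[tx, ty, tz, spin, fingers], ...]. A call has 1 to 20 rows; each row is the pose to reach, as a shift and turn from the pose commanded when the call began, along the tool's axes at that moment; what a row does not reach only later rows make up. A row lasts 1/8 s, in which the tool goes at most 62.5 mm and 10.7 degrees, less where a joint would pass 70% of its speed; a pose out of reach is approached as far as the arm can. A call with a gripper value outside its range is refused whole. The fingers move at their own pace and stop on an object; "force" is the grip in N (left out, the last holds). Time passes only in rows, so rows that repeat a pose let the fingers close. It gives the time, the measured TCP pose, the force and the opening at its end, in the units of the state.
- arm.observe(): the state, without advancing time (a new reading comes with each control period).
- cams.grab_frame(name): name is "scene" or "top" or "wrist"; returns a dict with "color" (420x560x3 uint8, blue, green, red), "range_z" (420x560 float32, mm along the optical axis (not along the pixel's ray), 0 where there is no reading), "vertical_fov" (degrees; the focal length in pixels is half the picture's height over the tangent of half this angle, whatever the lens; pixels are square), "cx", "cy" (the principal point, pixels), "cam_to_world" (4x4, takes a point from camera to world coordinates). Camera axes: x right, y up, looking along -z (the intrinsics and any distortion apply to the point x, -y, -z); pixel columns grow to the right and rows downward; lengths in mm; the calibration is good to about 2 mm. The wrist camera is an equidistant fisheye: a pixel r from the principal point sees the ray r / f radians off the axis. A picture is of the moment at which its call begins.
- arm.hand_in(): hands the job in, once; it reports no verdict.
The state is a dict: "time": time; "joint_pos": joint angles; "joint_vel": joint speeds; "joint_efforts": joint torques, N m; "tcp_pos": TCP position; "tool_rot": TCP orientation; "contact_force": force on the tool from outside, world axes, zero at the start; "moment": the same for the moment, N m; "width": finger opening in mm.
Only numpy, scipy, OpenCV 4.12 (cv2) and the standard library are available. Lean on these libraries where they do the work, as an engineer would, in place of code of your own. Each camera call takes 0.05 s, during which the arm holds its last target. There are 200 camera calls.

## Working session

There is one attempt and no reset: what is moved stays moved. The work goes in short steps, Python scripts to look and compute and a tool call to move; the robot and the scene stay as the last step left them, time stands still between calls to the robot, and variables do not carry over. Pictures are saved under pics/ and viewed, about 12 in all and at most 16, crops included, and the job is handed in when it is done.

Besides the shell and the picture viewer there is one more tool, called as name(argument=value, ...) on one line, values as JSON. carry_out: Moves the arm, as the interface text tells. Its arguments: {"type":"object","properties":{"motion":{"type":"array"},"force":{"type":"number"}},"required":["motion"]}

```bash
ls; mkdir -p pics; python3 - <<'E'
from plant import arm,cams
import cv2,numpy as np
print(arm.observe())
for n in("scene","top"):
    f=cams.grab_frame(n); cv2.imwrite(f"pics/{n}0.png",f["color"]); np.savez(f"/tmp/{n}.npz",**f); print(n,f["vertical_fov"],f["cx"],f["cy"],f["cam_to_world"].round(2).tolist())
E
```

```text
pics
{'time': 0.0, 'joint_pos': array([-1.23600593e+00,  3.20284172e-01,  1.56572783e+00, -1.36635461e-05,
        1.25737204e+00, -1.99913498e-02]), 'joint_vel': array([ 0.00081462, -0.00026934,  0.00147471, -0.00018477, -0.00055624,
       -0.00096713]), 'joint_efforts': array([-7.22967143e-04, -4.15528572e+01, -2.34161460e+01, -2.63797374e-04,
        8.10307305e-03,  3.41150809e-06]), 'tcp_pos': array([ 199.59636242, -538.75239459,  247.46771903]), 'tool_rot': array([-1.58353624,  1.56900489,  1.91284239]), 'contact_force': array([-0.33330594, -0.00549631,  0.19823187]), 'moment': array([ 0.02958675, -0.01171951, -0.01244507]), 'width': 85.19992003678782}
scene 43.66422772800124 282.3176684365491 209.80696620815664 [[-0.84, -0.47, 0.28, 780.59], [0.54, -0.73, 0.42, 437.35], [0.01, 0.5, 0.87, 955.7], [0.0, 0.0, 0.0, 1.0]]
top 56.809087248478306 271.39646688284716 207.59782223832434 [[0.03, 1.0, -0.05, 468.27], [-1.0, 0.03, 0.03, 8.83], [0.03, 0.05, 1.0, 1021.62], [0.0, 0.0, 0.0, 1.0]]
```

View pics/scene0.png

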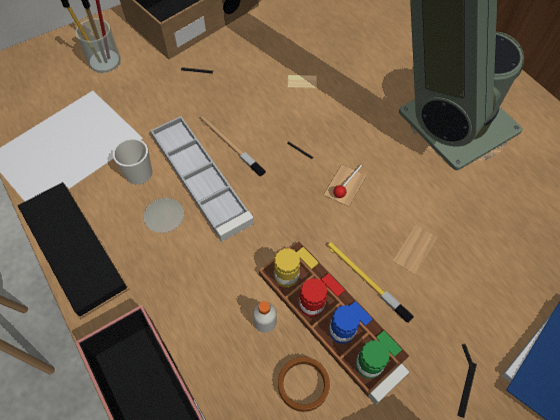

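View pics/top0.png

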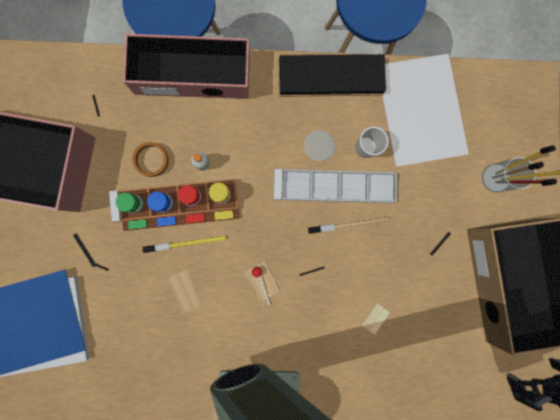

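The storage order from its white end (+y, left in the top view) is green (127,202), blue (158,201), red (188,195), yellow (218,192). The painting rack's white block is at about (278,184), also the left end. Yellow therefore goes next to that block and green goes farthest from it. There is a small bottle at (200,160) and a mug at (372,141), both behind the racks.

```bash
cat > h.py <<'E'
import numpy as np,cv2
def cloud(f):
    h,w=f["range_z"].shape; F=h/2/np.tan(np.radians(float(f["vertical_fov"]))/2)
    v,u=np.mgrid[:h,:w]; d=f["range_z"]
    P=np.stack([(u-f["cx"])/F*d,-(v-f["cy"])/F*d,-d,np.ones_like(d)],-1)
    W=P@np.array(f["cam_to_world"]).T
    W=W[...,:3]; W[d==0]=np.nan; return W
def masks(f):
    hsv=cv2.cvtColor(f["color"],cv2.COLOR_BGR2HSV); H,S,V=[hsv[...,i].astype(int) for i in range(3)]
    k=(S>140)&(V>70)
    return dict(red=k&((H<6)|(H>172)),yellow=k&(H>22)&(H<35),blue=k&(H>100)&(H<130),green=k&(H>45)&(H<90)),(S<60)&(V>150)
E
python3 - <<'E'
from h import *
from plant import arm
from scipy.spatial.transform import Rotation as R
print(R.from_euler('xyz',arm.observe()['tool_rot']).as_matrix().round(3))
for n in("scene","top"):
    f=dict(np.load(f"/tmp/{n}.npz")); W=cloud(f); m,wh=masks(f); z=W[...,2]
    print(n,"table z",np.nanmedian(z[180:330,250:400]))
    for c in m:
        for nm,lo,hi in(("lid",78,95),("tag",9,26)):
            k=m[c]&(z>lo)&(z<hi)&(W[...,1]>0)&(W[...,0]>300)
            if nm=="lid" : 
                k=k&(z>82)
            p=W[k]
            if len(p)>10:
                r=cv2.minAreaRect(p[:,:2].astype(np.float32)); print(c,nm,len(p),np.round(p.mean(0),1),np.round(r[0],1),np.round(r[1],1))
    k=((z>9)&(z<40)).astype(np.uint8); k[(W[...,0]<350)|(W[...,0]>700)]=0
    nn,lab,st,ce=cv2.connectedComponentsWithStats(k)
    for i in range(1,nn):
        if st[i,4]>150:
            p=W[lab==i]; r=cv2.minAreaRect(p[:,:2].astype(np.float32)); print("comp",st[i],np.round(r[0],1),np.round(r[1],1),round(r[2],2),"zmax",p[:,2].max())
            q=W[(lab==i)&wh&(z>25)]
            if len(q)>8: r=cv2.minAreaRect(q[:,:2].astype(np.float32)); print("   white",np.round(r[0],1),np.round(r[1],1),round(r[2],1),len(q),q[:,2].mean())
    if n=="top":
        for nm,(u,v) in dict(bottle=(200,160),mug=(372,141)).items():
            s=W[v-18:v+19,u-18:u+19].reshape(-1,3); s=s[s[:,2]>25]; print(nm,s.min(0),s.max(0))
E
```

```text
[[-0.001  0.347 -0.938]
 [ 0.002 -0.938 -0.347]
 [-1.    -0.002 -0.   ]]
scene table z 2.212107690643734
red lid 503 [545.5 187.1  86.9] [544.6 186.9] [46.5 44.9]
red tag 330 [477.2 156.7  18.1] [475.3 155.4] [350.8 154. ]
yellow lid 456 [553.7 112.8  86.9] [553.6 112.4] [43.6 44.5]
yellow tag 419 [474.1 133.8  15.2] [468.7 141.6] [ 99.7 201.5]
blue lid 540 [527.3 258.5  86.8] [526.7 258.1] [45.  45.4]
blue tag 1347 [345.8 485.6  22.7] [401.9 397.9] [ 84.2 398.9]
green lid 581 [523.3 334.1  86.9] [523.7 334. ] [44.  45.1]
green tag 244 [471.4 323.8  17.8] [501.9 325.6] [82.7 44.8]
comp [123  10  87  47 748] [ 469.9 -607.1] [112.  233.2] 44.39 zmax 39.98089005599377
comp [ 85  48  36  24 331] [ 622.6 -595.8] [40.  79.1] 82.99 zmax 39.96307242480884
comp [201 115  65  60 368] [ 484.1 -222.2] [ 17.8 216.9] 10.25 zmax 16.93303405344784
comp [ 150  116  104  124 3558] [ 583.2 -183.6] [ 79.4 324.5] 0.2 zmax 35.51792572309989
   white [ 583.7 -182.5] [ 76.8 318.3] 0.2 423 30.002796009932705
comp [154 199  25  28 342] [ 681.7 -140.4] [64.2 38.7] 85.39 zmax 17.065795219461734
comp [ 259  241 
[... 1334 characters left out ...]
12.9] 0.4 274 29.872325512939888
comp [ 109  178  131   53 2780] [523.7 229.5] [104.6 320.5] 7.62 zmax 39.93506820932953
   white [516.4 380.2] [77.9 19.6] 8.3 206 30.53199947229831
comp [308 218  81  16 285] [ 482.4 -221.4] [ 17.4 212.8] 8.28 zmax 17.46984603593205
comp [534 224  21  59 519] [ 423.2 -730. ] [151.   21.4] 8.76 zmax 39.95896281966725
comp [469 226  19  55 332] [ 423.1 -553.2] [ 43.5 140.6] 81.98 zmax 39.84625841242723
comp [142 243  29  10 161] [412.  274.4] [17.2 72.9] 8.54 zmax 15.753648397943607
bottle [616.00666353 145.39403143  25.86362432] [656.3989684  186.08564642  94.77569206]
mug [ 657.69367298 -299.98150001   25.20136507] [ 726.50292845 -230.07135741   85.13002856]
```

```bash
cat > plan.py <<'E'
import sys,numpy as np
from plant import arm
from scipy.spatial.transform import Rotation as R
s=arm.observe(); M=R.from_euler('xyz',s['tool_rot']).as_matrix(); p=np.array(s['tcp_pos'])
ty=np.degrees(np.arctan2(M[1,1],M[0,1])); print("t",s['time'],"p",p.round(1),"yaw",ty.round(2),"w",round(s['width'],1),"F",s['contact_force'].round(1))
for a in sys.argv[1:]:
    x,y,z,w=map(float,a.split(','))
    print(a,"cm",(M.T@(np.array([x,y,z])-p)/10).round(2),"spin",-round(w-ty,1))
E
python3 plan.py 554,112,170,7.7
```

```text
t 0.1 p [ 199.6 -538.8  247.6] yaw -69.67 w 85.4 F [ 0.3 -0.4 -0.1]
554,112,170,7.7 cm [  7.84 -48.7  -55.84] spin -77.4
```

carry_out(motion=[[0,-48.7,-55.8,-77.4,0.6],[0,-48.7,-55.8,-77.4,0.6],[0,-48.7,-55.8,-77.4,0.6],[0,-48.7,-55.8,-77.4,0.6],[0,-48.7,-55.8,-77.4,0.6],[0,-48.7,-55.8,-77.4,0.6],[0,-48.7,-55.8,-77.4,0.6],[0,-48.7,-55.8,-77.4,0.6],[0,-48.7,-55.8,-77.4,0.6],[0,-48.7,-55.8,-77.4,0.6],[0,-48.7,-55.8,-77.4,0.6],[0,-48.7,-55.8,-77.4,0.6],[0,-48.7,-55.8,-77.4,0.6],[0,-48.7,-55.8,-77.4,0.6],[0,-48.7,-55.8,-77.4,0.6],[7.8,-48.7,-55.8,-77.4,0.6],[7.8,-48.7,-55.8,-77.4,0.6],[7.8,-48.7,-55.8,-77.4,0.6],[7.8,-48.7,-55.8,-77.4,0.6]], force=40)

```text
time: 2.48
tcp_pos: [555.1, 111.2, 172.3]
tool_rot: [1.585, 1.567, 0.148]
contact_force: [-0.6, -0.4, -0.0]
width: 67.9
```

```bash
python3 plan.py 554,112,52,7.7 584,-82.5,170,0.2; python3 -c "
from plant import cams;import cv2
cv2.imwrite('pics/w1.png',cams.grab_frame('wrist')['color'])"
```

```text
t 2.475 p [555.1 111.2 172.3] yaw 7.7 w 67.9 F [-0.6 -0.4 -0. ]
554,112,52,7.7 cm [12.03 -0.15 -0.09] spin 0.0
584,-82.5,170,0.2 cm [ 0.23  0.26 19.59] spin 7.5
```

View pics/w1.png

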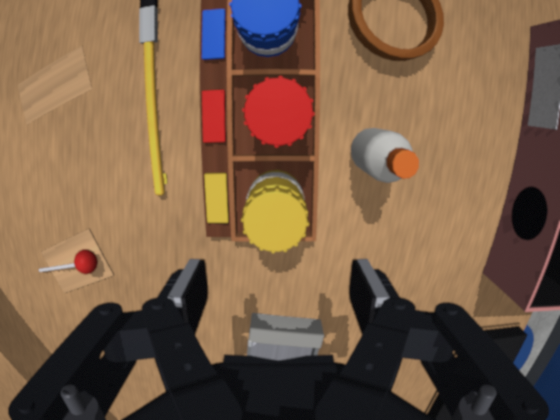

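The wrist view shows the yellow lid at (276,215), centred between the pads at columns ~195 and ~362. I'll go down and grip.

carry_out(motion=[[6,-0.1,-0.1,0,0.6],[9,-0.1,-0.1,0,0.6],[12,-0.1,-0.1,0,0.6],[12,-0.1,-0.1,0,0.6],[12,-0.1,-0.1,0,-0.3],[12,-0.1,-0.1,0,-0.3],[12,-0.1,-0.1,0,-0.3],[12,-0.1,-0.1,0,-0.3],[12,-0.1,-0.1,0,-0.3],[12,-0.1,-0.1,0,-0.3],[8,-0.1,-0.1,0,-0.3],[4,-0.1,-0.1,0,-0.3],[1,-0.1,-0.1,0,-0.3],[1,-0.1,-0.1,0,-0.3],[1,-0.1,-0.1,0,-0.3]], force=40)

```text
time: 4.4
tcp_pos: [551.8, 112.0, 159.3]
tool_rot: [-1.47, 1.569, -2.905]
contact_force: [-1.1, -0.8, -1.9]
width: 47.2
```

```bash
python3 plan.py 584,-82.5,160,0.2; python3 - <<'E'
from plant import cams;import cv2
from h import *
f=cams.grab_frame('scene');cv2.imwrite('pics/s1.png',f['color'])
E
```

```text
t 4.4 p [551.8 112.  159.3] yaw 7.73 w 47.2 F [-1.1 -0.8 -1.9]
584,-82.5,160,0.2 cm [-0.07  0.57 19.71] spin 7.5
```

View pics/s1.png

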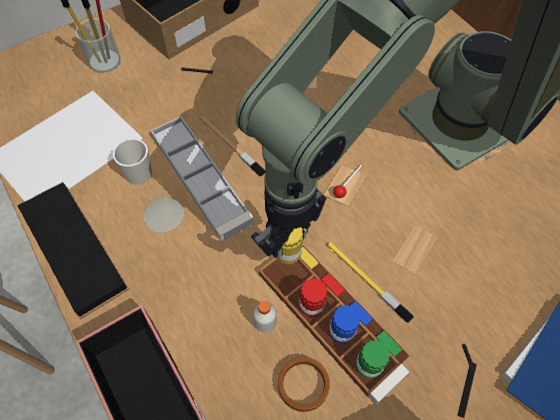

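Yellow is held and clear, with an opening of 47 mm and about 1.9 N of weight. The scene view shows it under the gripper at (291,243). Next it goes to the cell beside the white block.

carry_out(motion=[[0,0.1,2,1,-0.3],[0,0.2,6,3,-0.3],[0,0.3,11,5,-0.3],[0,0.5,16,7,-0.3],[0,0.6,19,7.5,-0.3],[0,0.6,19.7,7.5,-0.3],[0,0.6,19.7,7.5,-0.3],[4,0.6,19.7,7.5,-0.3],[8,0.6,19.7,7.5,-0.3],[9.5,0.6,19.7,7.5,-0.3],[9.5,0.6,19.7,7.5,-0.3]])

```text
time: 5.82
tcp_pos: [584.8, -81.4, 64.7]
tool_rot: [-1.758, 1.569, 2.959]
contact_force: [0.5, 0.2, -1.3]
width: 47.1
```

```bash
python3 plan.py 584,-82.5,53,0.2; python3 - <<'E'
from plant import cams;import cv2
f=cams.grab_frame('wrist');cv2.imwrite('pics/w2.png',f['color'])
E
```

```text
t 5.825 p [584.8 -81.4  64.7] yaw 0.29 w 47.1 F [ 0.5  0.2 -1.3]
584,-82.5,53,0.2 cm [ 1.17 -0.08  0.11] spin 0.1
```

View pics/w2.png

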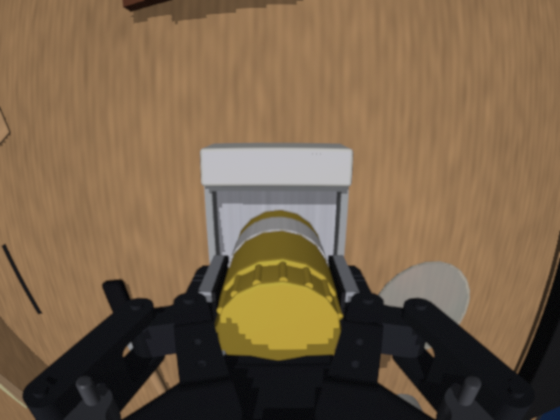

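The pot is centred in the cell next to the white block (block at rows 150-187, cell walls at columns 210 and 345). I'll lower it, release and rise.

carry_out(motion=[[0.8,-0.1,0.1,0,-0.3],[1.2,-0.1,0.1,0,-0.3],[1.2,-0.1,0.1,0,-0.3],[1.2,-0.1,0.1,0,-0.3],[1.2,-0.1,0.1,0,0.1],[1.2,-0.1,0.1,0,0.3],[1.2,-0.1,0.1,0,0.6],[1.2,-0.1,0.1,0,0.6],[1.2,-0.1,0.1,0,0.6],[-1,-0.1,0.1,0,0.6],[-6,-0.1,0.1,0,0.6],[-11,-0.1,0.1,0,0.6],[-11,-0.1,0.1,0,0.6],[-11,-0.1,0.1,0,0.6]])

```text
time: 7.62
tcp_pos: [583.5, -83.2, 174.7]
tool_rot: [-1.653, 1.57, 3.064]
contact_force: [0.1, -0.1, -1.1]
width: 68.3
```

```bash
python3 plan.py 545.7,186.8,170,7.7
```

```text
t 7.625 p [583.5 -83.2 174.7] yaw 0.23 w 68.3 F [ 0.1 -0.1 -1.1]
545.7,186.8,170,7.7 cm [  0.48  -3.68 -27.01] spin -7.5
```

carry_out(motion=[[0,-0.8,-6,-2,0.6],[0,-1.6,-12,-4,0.6],[0,-2.5,-18,-6,0.6],[0,-3.3,-24,-7.5,0.6],[0.5,-3.7,-27,-7.5,0.6],[0.5,-3.7,-27,-7.5,0.6],[0.5,-3.7,-27,-7.5,0.6]])

```text
time: 8.5
tcp_pos: [545.6, 185.8, 169.0]
tool_rot: [-1.156, 1.568, -2.592]
contact_force: [-0.7, -0.3, -0.1]
width: 68.2
```

```bash
cat > lids.py <<'E'
from h import *
from plant import cams
for n in("scene","top"):
    f=cams.grab_frame(n); W=cloud(f); m,_=masks(f); z=W[...,2]
    for c in m:
        k=m[c]&(z>82)&(z<91)&(W[...,0]>450)&(W[...,0]<640); p=W[k]
        if len(p)>40: print(n,c,len(p),p.mean(0).round(1),"span",np.ptp(p,axis=0).round(0))
E
python3 lids.py; python3 plan.py 545.7,186.8,52,7.7
```

```text
scene red 472 [545.4 176.4  86.9] span [ 80. 827.   9.]
scene yellow 357 [585.2 -81.9  86.9] span [43. 45.  9.]
scene blue 536 [527.3 258.5  86.8] span [46. 45.  9.]
scene green 565 [523.5 333.9  86.9] span [47. 43.  9.]
top red 139 [549.  148.4  86.4] span [ 77. 799.   9.]
top yellow 243 [584.5 -93.3  86.4] span [ 75. 576.   9.]
top blue 108 [516.9 261.9  86.4] span [24. 36.  8.]
t 8.6 p [546.1 185.3 169.7] yaw 7.64 w 68.0 F [0.2 0.4 1.1]
545.7,186.8,52,7.7 cm [11.77 -0.   -0.16] spin -0.1
```

Yellow stands upright at (585,-82) with its lid at 86.9 mm, the same height as when it was on the storage floor. Red is next.

carry_out(motion=[[6,0,-0.2,0,0.6],[9,0,-0.2,0,0.6],[11.8,0,-0.2,0,0.6],[11.8,0,-0.2,0,0.6],[11.8,0,-0.2,0,-0.3],[11.8,0,-0.2,0,-0.3],[11.8,0,-0.2,0,-0.3],[11.8,0,-0.2,0,-0.3],[11.8,0,-0.2,0,-0.3],[11.8,0,-0.2,0,-0.3],[8,0,-0.2,0,-0.3],[4,0,-0.2,0,-0.3],[0,0,-0.2,0,-0.3],[0,0,-0.2,0,-0.3],[0,0,-0.2,0,-0.3]])

```text
time: 10.48
tcp_pos: [544.9, 188.4, 169.4]
tool_rot: [-1.393, 1.569, -2.828]
contact_force: [-1.0, 0.6, -0.5]
width: 47.0
```

```bash
python3 plan.py 584,-156.5,170,0.2
```

```text
t 10.475 p [544.9 188.4 169.4] yaw 7.73 w 47.0 F [-1.   0.6 -0.5]
584,-156.5,170,0.2 cm [-0.05 -0.77 34.7 ] spin 7.5
```

carry_out(motion=[[0,-0.1,2,1,-0.3],[0,-0.2,6,3,-0.3],[0,-0.3,11,5,-0.3],[0,-0.4,16,7,-0.3],[0,-0.6,21,7.5,-0.3],[0,-0.7,26,7.5,-0.3],[0,-0.8,31,7.5,-0.3],[0,-0.8,34,7.5,-0.3],[0,-0.8,34.7,7.5,-0.3],[0,-0.8,34.7,7.5,-0.3],[4,-0.8,34.7,7.5,-0.3],[8,-0.8,34.7,7.5,-0.3],[10,-0.8,34.7,7.5,-0.3],[10,-0.8,34.7,7.5,-0.3],[10,-0.8,34.7,7.5,-0.3]])

```text
time: 12.35
tcp_pos: [585.2, -155.7, 71.3]
tool_rot: [1.328, 1.569, -0.238]
contact_force: [0.4, -0.4, -1.1]
width: 47.1
```

```bash
python3 plan.py 584,-156.5,53,0.2
```

```text
t 12.35 p [ 585.2 -155.7   71.3] yaw 0.28 w 47.1 F [ 0.4 -0.4 -1.1]
584,-156.5,53,0.2 cm [ 1.83 -0.12  0.08] spin 0.1
```

carry_out(motion=[[1,-0.1,0.1,0,-0.3],[1.6,-0.1,0.1,0,-0.3],[1.8,-0.1,0.1,0,-0.3],[1.8,-0.1,0.1,0,-0.3],[1.8,-0.1,0.1,0,0.1],[1.8,-0.1,0.1,0,0.3],[1.8,-0.1,0.1,0,0.6],[1.8,-0.1,0.1,0,0.6],[1.8,-0.1,0.1,0,0.6],[0,-0.1,0.1,0,0.6],[-5,-0.1,0.1,0,0.6],[-10,-0.1,0.1,0,0.6],[-10,-0.1,0.1,0,0.6],[-10,-0.1,0.1,0,0.6]])

```text
time: 14.1
tcp_pos: [583.0, -157.2, 169.8]
tool_rot: [-1.757, 1.57, 2.959]
contact_force: [0.2, -0.4, -0.3]
width: 68.5
```

```bash
python3 plan.py 527.4,258.3,170,7.7
```

```text
t 14.1 p [ 583.  -157.2  169.8] yaw 0.23 w 68.5 F [ 0.2 -0.4 -0.3]
527.4,258.3,170,7.7 cm [ -0.    -5.4  -41.57] spin -7.5
```

carry_out(motion=[[0,-0.8,-6,-2,0.6],[0,-1.6,-12,-4,0.6],[0,-2.4,-18,-6,0.6],[0,-3.2,-24,-7.5,0.6],[0,-4,-30,-7.5,0.6],[0,-4.8,-36,-7.5,0.6],[0,-5.4,-41.6,-7.5,0.6],[0,-5.4,-41.6,-7.5,0.6],[0,-5.4,-41.6,-7.5,0.6],[0,-5.4,-41.6,-7.5,0.6]])

```text
time: 15.35
tcp_pos: [527.8, 257.0, 169.6]
tool_rot: [-1.056, 1.569, -2.493]
contact_force: [0.0, -0.5, 0.0]
width: 68.3
```

```bash
python3 lids.py; python3 plan.py 527.4,258.3,52,7.7
```

```text
scene red 339 [ 584.4 -165.    86.9] span [ 45. 481.   9.]
scene yellow 355 [585.3 -82.   86.8] span [44. 45.  9.]
scene blue 392 [526.  263.5  86.8] span [47. 45.  9.]
scene green 573 [523.4 333.8  86.9] span [46. 45.  9.]
top red 251 [ 583.1 -164.1   86.8] span [ 41. 475.   9.]
top yellow 242 [584.4 -95.5  86.5] span [ 77. 576.   9.]
top blue 278 [527.4 257.9  86.4] span [44. 45.  8.]
t 15.45 p [528.1 257.1 170.1] yaw 7.62 w 68.0 F [ 0.4 -0.5 -0.3]
527.4,258.3,52,7.7 cm [11.81 -0.04 -0.14] spin -0.1
```

Red stands at floor height in its cell. Its mean position is skewed by outlier pixels (the paintbrushes), so I'll check it by picture later. Blue is next.

carry_out(motion=[[6,0,-0.1,0,0.6],[9,0,-0.1,0,0.6],[11.8,0,-0.1,0,0.6],[11.8,0,-0.1,0,0.6],[11.8,0,-0.1,0,-0.3],[11.8,0,-0.1,0,-0.3],[11.8,0,-0.1,0,-0.3],[11.8,0,-0.1,0,-0.3],[11.8,0,-0.1,0,-0.3],[11.8,0,-0.1,0,-0.3],[8,0,-0.1,0,-0.3],[4,0,-0.1,0,-0.3],[0,0,-0.1,0,-0.3],[0,0,-0.1,0,-0.3],[0,0,-0.1,0,-0.3]])

```text
time: 17.32
tcp_pos: [526.9, 259.1, 169.3]
tool_rot: [-1.271, 1.569, -2.707]
contact_force: [0.5, -0.2, -1.7]
width: 46.8
```

```bash
python3 plan.py 584,-230.5,170,0.2
```

```text
t 17.325 p [526.9 259.1 169.3] yaw 7.73 w 46.8 F [ 0.5 -0.2 -1.7]
584,-230.5,170,0.2 cm [-4.000e-02 -9.300e-01  4.929e+01] spin 7.5
```

carry_out(motion=[[0,0,2,1,-0.3],[0,-0.1,6,3,-0.3],[0,-0.2,11,5,-0.3],[0,-0.3,16,7,-0.3],[0,-0.4,21,7.5,-0.3],[0,-0.5,26,7.5,-0.3],[0,-0.6,31,7.5,-0.3],[0,-0.7,36,7.5,-0.3],[0,-0.8,41,7.5,-0.3],[0,-0.9,46,7.5,-0.3],[0,-0.9,48.5,7.5,-0.3],[0,-0.9,49.3,7.5,-0.3],[0,-0.9,49.3,7.5,-0.3],[4,-0.9,49.3,7.5,-0.3],[8,-0.9,49.3,7.5,-0.3],[10,-0.9,49.3,7.5,-0.3],[10,-0.9,49.3,7.5,-0.3],[10,-0.9,49.3,7.5,-0.3]])

```text
time: 19.58
tcp_pos: [586.0, -229.6, 71.5]
tool_rot: [1.217, 1.569, -0.349]
contact_force: [0.9, -0.5, -1.5]
width: 47.4
```

```bash
python3 plan.py 584,-230.5,53,0.2
```

```text
t 19.575 p [ 586.  -229.6   71.5] yaw 0.3 w 47.4 F [ 0.9 -0.5 -1.5]
584,-230.5,53,0.2 cm [ 1.85 -0.2   0.09] spin 0.1
```

carry_out(motion=[[1,-0.2,0.1,0,-0.3],[1.6,-0.2,0.1,0,-0.3],[1.8,-0.2,0.1,0,-0.3],[1.8,-0.2,0.1,0,-0.3],[1.8,-0.2,0.1,0,0.1],[1.8,-0.2,0.1,0,0.3],[1.8,-0.2,0.1,0,0.6],[1.8,-0.2,0.1,0,0.6],[1.8,-0.2,0.1,0,0.6],[0,-0.2,0.1,0,0.6],[-5,-0.2,0.1,0,0.6],[-10,-0.2,0.1,0,0.6],[-10,-0.2,0.1,0,0.6],[-10,-0.2,0.1,0,0.6]])

```text
time: 21.32
tcp_pos: [582.9, -231.2, 170.9]
tool_rot: [1.033, 1.57, -0.533]
contact_force: [-0.1, -0.2, 0.2]
width: 68.1
```

```bash
python3 plan.py 523.5,333.8,170,7.7
```

```text
t 21.325 p [ 582.9 -231.2  170.9] yaw 0.23 w 68.1 F [-0.1 -0.2  0.2]
523.5,333.8,170,7.7 cm [  0.07  -5.71 -56.52] spin -7.5
```

carry_out(motion=[[0,-0.6,-6,-2,0.6],[0,-1.2,-12,-4,0.6],[0,-1.8,-18,-6,0.6],[0,-2.4,-24,-7.5,0.6],[0,-3,-30,-7.5,0.6],[0,-3.6,-36,-7.5,0.6],[0,-4.2,-42,-7.5,0.6],[0,-4.8,-48,-7.5,0.6],[0,-5.4,-53,-7.5,0.6],[0,-5.7,-56.5,-7.5,0.6],[0,-5.7,-56.5,-7.5,0.6],[0,-5.7,-56.5,-7.5,0.6],[0,-5.7,-56.5,-7.5,0.6]])

```text
time: 22.95
tcp_pos: [523.9, 332.1, 169.9]
tool_rot: [-0.89, 1.569, -2.327]
contact_force: [-1.0, -0.4, -0.4]
width: 68.6
```

```bash
python3 lids.py; python3 plan.py 523.8,333.8,52,7.7; python3 -c "
from plant import cams;import cv2
cv2.imwrite('pics/t2.png',cams.grab_frame('top')['color'])"
```

```text
scene red 337 [ 584.4 -166.4   87. ] span [ 45. 478.   8.]
scene yellow 364 [585.1 -81.9  86.9] span [44. 46.  9.]
scene blue 305 [ 583.8 -229.8   86.9] span [43. 43.  8.]
scene green 245 [522.7 344.3  86.8] span [43. 35.  8.]
top red 248 [ 583.3 -168.1   86.5] span [ 39. 475.   9.]
top yellow 242 [583.9 -88.9  86.5] span [ 51. 577.   8.]
top blue 246 [ 582.7 -230.1   86.4] span [40. 42.  8.]
top green 47 [523.6 320.4  85.5] span [36. 29.  8.]
t 23.05 p [524.1 332.3 170.2] yaw 7.64 w 68.6 F [-0.4 -0.1 -0.4]
523.8,333.8,52,7.7 cm [11.82 -0.   -0.15] spin -0.1
```

View pics/t2.png

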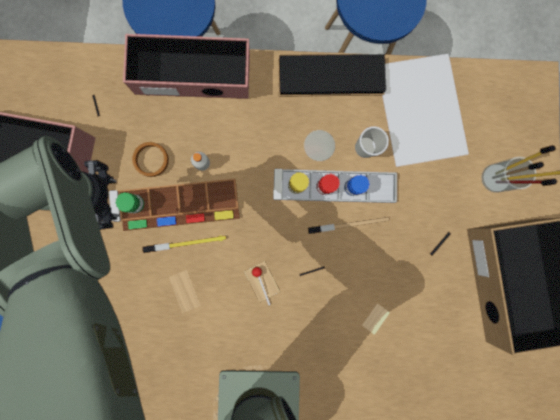

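The top view shows yellow (300,183), red (329,184) and blue (359,185) in cells 1 to 3 counted from the white block. Green is still at (127,202). Now green.

carry_out(motion=[[6,0,-0.1,0,0.6],[9,0,-0.1,0,0.6],[11.8,0,-0.1,0,0.6],[11.8,0,-0.1,0,0.6],[11.8,0,-0.1,0,-0.3],[11.8,0,-0.1,0,-0.3],[11.8,0,-0.1,0,-0.3],[11.8,0,-0.1,0,-0.3],[11.8,0,-0.1,0,-0.3],[11.8,0,-0.1,0,-0.3],[8,0,-0.1,0,-0.3],[4,0,-0.1,0,-0.3],[0,0,-0.1,0,-0.3],[0,0,-0.1,0,-0.3],[0,0,-0.1,0,-0.3]])

```text
time: 24.98
tcp_pos: [522.9, 334.0, 169.1]
tool_rot: [-1.134, 1.568, -2.57]
contact_force: [-0.5, 0.3, -1.6]
width: 47.1
```

```bash
python3 plan.py 584,-304.5,170,0.2
```

```text
t 24.975 p [522.9 334.  169.1] yaw 7.73 w 47.1 F [-0.5  0.3 -1.6]
584,-304.5,170,0.2 cm [-2.000e-02 -2.530e+00  6.409e+01] spin 7.5
```

carry_out(motion=[[0,-0.1,2,1,-0.3],[0,-0.2,6,3,-0.3],[0,-0.4,11,5,-0.3],[0,-0.6,16,7,-0.3],[0,-0.8,21,7.5,-0.3],[0,-1,26,7.5,-0.3],[0,-1.2,31,7.5,-0.3],[0,-1.4,36,7.5,-0.3],[0,-1.6,41,7.5,-0.3],[0,-1.8,46,7.5,-0.3],[0,-2,51,7.5,-0.3],[0,-2.2,56,7.5,-0.3],[0,-2.4,61,7.5,-0.3],[0,-2.5,63.5,7.5,-0.3],[0,-2.5,64.1,7.5,-0.3],[0,-2.5,64.1,7.5,-0.3],[4,-2.5,64.1,7.5,-0.3],[8,-2.5,64.1,7.5,-0.3],[10,-2.5,64.1,7.5,-0.3],[10,-2.5,64.1,7.5,-0.3]])

```text
time: 27.48
tcp_pos: [584.1, -301.7, 68.7]
tool_rot: [-2.135, 1.566, 2.583]
contact_force: [0.0, 0.5, -0.9]
width: 47.1
```

```bash
python3 plan.py 584,-304.5,53,0.2
```

```text
t 27.475 p [ 584.1 -301.7   68.7] yaw 0.34 w 47.1 F [ 0.   0.5 -0.9]
584,-304.5,53,0.2 cm [ 1.57 -0.01  0.29] spin 0.1
```

carry_out(motion=[[0,0,0.1,0,-0.3],[1,0,0.1,0,-0.3],[1.6,0,0.1,0,-0.3],[1.8,0,0.1,0,-0.3],[1.8,0,0.1,0,-0.3],[1.8,0,0.1,0,0.1],[1.8,0,0.1,0,0.3],[1.8,0,0.1,0,0.6],[1.8,0,0.1,0,0.6],[1.8,0,0.1,0,0.6],[0,0,0.1,0,0.6],[-5,0,0.1,0,0.6],[-12,0,0.1,0,0.6],[-12,0,0.1,0,0.6],[-12,-10,-15,0,0.6],[-12,-20,-30,0,0.6],[-12,-20,-30,0,0.6],[-12,-20,-30,0,0.6],[-12,-20,-30,0,0.6],[-12,-20,-30,0,0.6]])

```text
time: 29.98
tcp_pos: [381.9, -3.3, 190.4]
tool_rot: [-2.363, 1.57, 2.353]
contact_force: [0.6, 0.8, 0.4]
width: 68.2
```

```bash
python3 lids.py; python3 plan.py; python3 -c "
from plant import cams;import cv2,numpy as np
a=cams.grab_frame('top')['color'];b=cams.grab_frame('scene')['color']
s=lambda c:cv2.resize(c,None,fx=3,fy=2.5 and 3)
cv2.imwrite('pics/f.png',np.vstack([s(a[140:230,260:420]),s(b[90:200,130:290])[:300]]))"
```

```text
scene red 344 [ 584.7 -167.2   86.9] span [ 44. 480.   8.]
scene yellow 353 [585.  -81.8  87. ] span [42. 45.  9.]
scene blue 313 [ 583.8 -229.9   86.9] span [43. 48.  9.]
scene green 266 [ 586.2 -302.3   86.9] span [43. 42.  9.]
top red 250 [ 583.2 -164.2   86.5] span [ 40. 476.   8.]
top yellow 238 [583.8 -91.4  86.5] span [ 51. 577.   8.]
top blue 247 [ 582.7 -230.1   86.2] span [42. 44.  8.]
top green 218 [ 584.6 -301.9   86.4] span [40. 42.  8.]
t 30.075 p [380.3  -2.3 190.2] yaw 0.46 w 68.6 F [ 0.7  0.3 -0.1]
```

View pics/f.png

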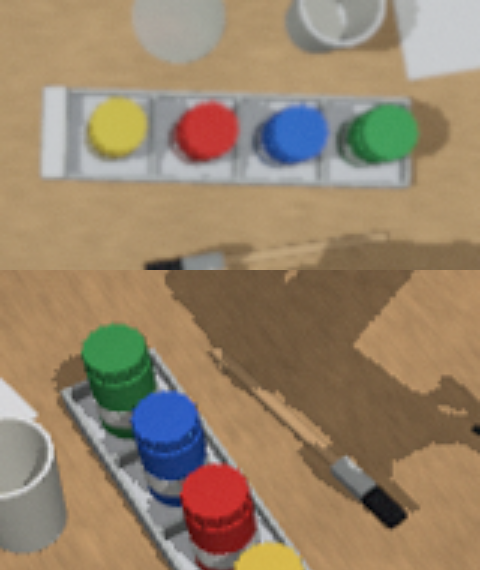

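Both views show all four pots upright inside their cells, in the order yellow, red, blue, green from the white block. All lids are at floor-standing height. The arm is clear, so I'll hand in.

```bash
python3 -c "
from plant import arm;print(arm.hand_in())"
```

```text
the job is handed in; nothing more can be done
None
```

All four pots are in the painting rack in reverse order: yellow next to the white end, then red, blue and green at the far end. The job was handed in at about 30 s, well under the 104 s limit.

**Last checks:** Both cameras show every pot upright in its own cell. Lids measured 86–87 mm high, matching the 86 mm expected for a pot on the cell floor and the readings taken in the storage rack. The yellow, blue and green positions are within about 3 mm of their cell centres. The gripper was clear and touching nothing.

**One check that disagreed:** The averaged centres for red (both cameras) and yellow (top camera) read about 8–12 mm off. Similarly coloured pixels elsewhere on the table got into the colour mask: its span was about 480–580 mm, against 45 mm for a lid. The close-up pictures show both pots well inside their cells.

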